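Test the clamp that holds the longer rod

TASK

Two spring clamps on the shelf each hold a level steel rod that ends in a small ball knob; check the grip of the one with the longer rod. With shut fingertips press its knob gently down by about 2 cm, hold it there for a second, then let it spring back up and move clear. Do not grip or lift anything, and leave the shorter rod and everything else on the shelf alone.

Things in the scene. Friction and masses are not known exactly. Their poses are not given: they have to be found in the camera images.
- long_clamp: fixed spring clamp on a post on a dark wooden foot 90 x 70 x 22 mm, about 165 mm tall overall; origin under the clamp's jaws on the work surface (the jaws and rod pivot lie 120 mm above it); -x axis points along its rod to the knob, z up; the clamp's grips point the other way (+x). Holds the longer rod (knob centre 180 mm from the pivot).
- long_rod (a joint): dip of the longer rod about its pivot in the clamp's jaws, rad: 0 at rest (level), grows as the knob goes down (0.11 = about 20 mm down), stop at 0.3. A steel rod 12 mm thick, sprung and damped: 20 mm down takes about 4 N at the knob, roughly in proportion; it comes back up by itself.
- long_knob (a point): centre of the steel ball knob, 24 mm in diameter, on the free end of the longer rod; at rest 120 mm above the work surface, its top at 132 mm; moves with the rod. Open space above and below it.
- short_clamp: fixed spring clamp on a post on a dark wooden foot 90 x 70 x 22 mm, about 165 mm tall overall; origin under the clamp's jaws on the work surface (the jaws and rod pivot lie 120 mm above it); -x axis points along its rod to the knob, z up; the clamp's grips point the other way (+x). Holds the shorter rod (knob centre 110 mm from the pivot). To be left alone.
- short_rod (a joint): dip of the shorter rod, same build and sense, 0 at rest; must not be moved
- short_knob (a point): centre of the 24 mm ball knob of the shorter rod, 120 mm above the work surface
- kettle_lid: loose aluminium kettle lid, 124 mm in diameter, 50 mm tall with its knob; origin under its centre
- puri_press: loose steel puri press: two round plates 150 mm in diameter, hinge at +x (100 mm out), lever with a black grip reaching 160 mm to -x, at most 70 mm tall; origin under the plates' centre
- jar: loose white plastic jar, 80 mm in diameter, 130 mm tall; origin under its centre
- plate: loose ceramic plate, 180 mm in diameter, 20 mm tall; origin under its centre
- tumbler: loose glass tumbler, 68 mm in diameter, 100 mm tall; origin under its centre
- bowl: loose small steel bowl, 90 mm in diameter, 40 mm tall; origin under its centre

How it is judged:
By the outcome, as a careful person would: the job done as asked, in the order asked, and still so for the second after the job is handed in, with the robot touching nothing.
It also fails if it takes over 40 s, if anything falls off the work surface, if the arm or the gripper's body presses on something with over 40 N, if the wrist force passes 120 N, or if a joint passes its speed limit or range.

ROBOT

A 6-joint arm with a two-finger parallel gripper is mounted at the origin on the work surface. World frame = base frame: x ahead of the robot, y to its left, z up, the work surface at z = 0. Lengths are in m, angles in rad, forces in N, time in s.
With the tool pointing down it reaches from about 0.375 to 0.975 m from the base axis. Payload 3.8 kg.
Tool frame: the origin (TCP) lies midway between the tips of the shut fingers; the grasp point (between the pads) lies 19 mm behind it; z points along the fingers, y is the line along which they close (so a half turn about z gives the same grasp; the last joint's range is limited). The gripper opens to 88 mm and grips with 3 to 60 N. Pads are 18 mm wide; open, the fingers measure 123 mm over their backs; the gripper's body (75 mm by 187 mm) begins 45 mm behind the grasp point.
Start: joints at [1.066, 0.264, 1.604, -0, 1.274, -0.037], TCP at [0.304, 0.602, 0.239] pointing down, gripper open.
Joint ranges: [-2.63, 2.63], [-0.94, 2.18], [0.31, 2.57], [-1.31, 4.45], [0, 2.66], [-2.55, 2.55]. Speed limits (rad/s): [2.57, 2.57, 3.14, 3.14, 3.14, 3.14].

INTERFACE

Orientations are given as a rotation vector (axis times angle).
In Python, from cell import manip, inverse_kinematics, cams, order gives the robot as it stands. Calls block until the motion is done:
- manip.move_pose(position, orientation): joint-space move of the TCP to a pose.
- manip.move_linear(position, rate=0.15, rot=None): straight line of the TCP; rot=None keeps the orientation; rate is the mean speed in m/s.
- manip.set_joints(angles): joint-space move.
- manip.set_gripper(opening, force=None): finger opening in m; force is the grip in N (None keeps the last); returns when the fingers have stopped.
- manip.dwell(seconds).
- inverse_kinematics(position, orientation): joint angles nearest the present ones, or None.
- manip.state(): the state.
- cams.capture(name): name is "scene" or "top"; returns a dict with "image" (384x512x3 uint8, blue, green, red), "z_map" (384x512 float32, m along the optical axis (not along the pixel's ray), 0 where there is no reading), "intrinsics" (3x3 intrinsics, pixels), "position" and "orientation" of the camera in the world. Camera axes: x right, y down, z forward; pixel columns grow to the right and rows downward; lengths in m; the calibration is good to about 2 mm. A picture is of the moment at which its call begins.
A pose or a line that the arm cannot do raises manip.IKError and nothing moves.
- order.close_job(): hands the job in; it is judged then, once.
The state is a dict: "clock": time; "joint_pos": joint angles; "joint_velocities": joint speeds; "tau": joint torques, N m; "tool_pos": TCP position; "tcp_rot": TCP orientation; "contact_force": force on the tool from outside, world axes, zero at the start; "moment": the same for the moment, N m; "gripper_width": finger opening in m; "grasp_force": force on a finger pad.
Only numpy, scipy, OpenCV 4.12 (cv2) and the standard library are available. Lean on these libraries where they do the work, as an engineer would, in place of code of your own. Each camera call takes 0.05 s, during which the arm holds its last target. There are 200 camera calls.

## Working session

There is one attempt and no reset: what is moved stays moved. The work goes in short steps, each a Python script; the robot and the scene stay as the last script left them, time stands still between calls to the robot, and variables do not carry over. Pictures are saved under pics/ and viewed, at most 10 in all, crops included, and the job is handed in when it is done.

```bash
mkdir -p pics
cat > h.py <<'E'
import numpy as np, cv2
from scipy.spatial.transform import Rotation as R
from cell import manip, inverse_kinematics, cams, order
def cloud(c):
    z=c["z_map"];K=np.array(c["intrinsics"]);v,u=np.indices(z.shape)
    p=np.stack([(u-K[0,2])/K[0,0]*z,(v-K[1,2])/K[1,1]*z,z],-1)
    o=np.array(c["orientation"]);M=R.from_rotvec(o).as_matrix() if o.shape==(3,) else o
    w=p@M.T+np.array(c["position"]);w[z==0]=np.nan
    return w
E
python3 - <<'E'
from h import *
import pickle
for n in("top","scene"):
    c=cams.capture(n);pickle.dump(c,open(n+".pkl","wb"));cv2.imwrite(f"pics/{n}.png",c["image"])
    print(n,c["position"],c["orientation"],np.array(c["intrinsics"]).tolist())
    w=cloud(c);
    h=w[...,2];m=np.clip(np.nan_to_num(h)*1000,0,255).astype(np.uint8);print(np.nanmedian(h))
print(manip.state())
E
```

```text
top [ 0.50636534 -0.0241135   1.05916683] [-2.16784531  2.1843996  -0.05576548] [[383.3498773940299, 0.0, 248.22941138535518], [0.0, 383.3498773940299, 186.17993113881926], [0.0, 0.0, 1.0]]
0.0001011321742157012
scene [ 1.13049664 -0.64022855  0.81268541] [-2.16376259 -0.79366108  0.3920679 ] [[352.53701196189485, 0.0, 251.8880950866909], [0.0, 352.53701196189485, 193.67538899451836], [0.0, 0.0, 1.0]]
0.001862266953798597
{'clock': 0.1, 'joint_pos': array([ 1.06609489e+00,  2.64685378e-01,  1.60523877e+00, -2.46154796e-05,
        1.27367259e+00, -3.69152944e-02]), 'joint_velocities': array([-0.00019519, -0.00101672, -0.00372307,  0.00017219,  0.0001659 ,
        0.00044469]), 'tau': array([ 1.56377337e-03, -5.03615677e+01, -3.58074582e+01,  7.30766240e-02,
        2.32122629e-02, -1.20726025e-05]), 'tool_pos': array([0.30407564, 0.60191805, 0.23750667]), 'tcp_rot': array([-7.27985040e-01, -3.05555349e+00,  3.04265577e-03]), 'contact_force': array([ 0.18011383, -0.7595078 , -0.80316614]), 'moment': array([-0.0008267 ,  0.01208592, -0.03120419]), 'grasp_force': 0.0, 'gripper_width': 0.08777699792639682}
```

View pics/top.png

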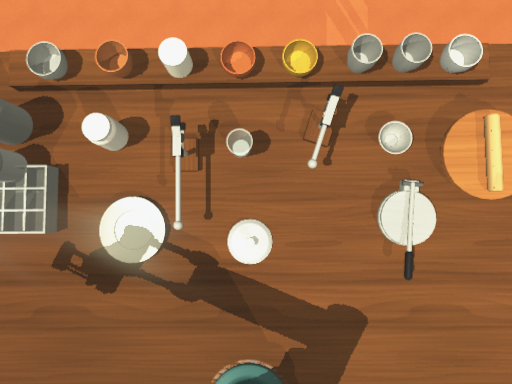

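View pics/scene.png

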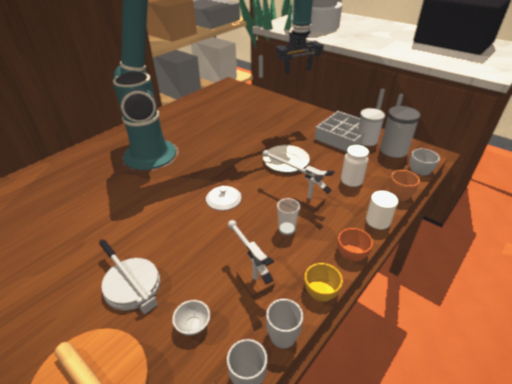

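The top view shows the long clamp at about (177,140) with its knob at (178,225), and the short clamp at (330,108) with its knob at (312,164). The scene view agrees, and the space above the long knob is open.

Run:
```python
from h import *
import pickle
c=pickle.load(open("top.pkl","rb"));w=cloud(c);z=w[...,2];K=np.array(c["intrinsics"]);M=R.from_rotvec(c["orientation"]).as_matrix();P=np.array(c["position"])
def ray(u,v,h):
    d=M@np.linalg.inv(K)@[u,v,1];return P+d*(h-P[2])/d[2]
for name,(u,v) in dict(long=(178,225),short=(312,164)).items():
    m=((z>.1)&(z<.145)).astype(np.uint8)
    n,l,s,_=cv2.connectedComponentsWithStats(m)
    k=l[v,u];ys,xs=np.where(l==k);print(name,k,s[k],"topz",z[v-3:v+4,u-3:u+4].max().round(4))
    s2=(ys>=v-8)&(np.hypot(xs-u,ys-v)<9)
    # knob disc: largest inscribed circle near the end
    dt=cv2.distanceTransform((l==k).astype(np.uint8),cv2.DIST_L2,5);a=dt[v-8:v+9,u-8:u+9];i=np.unravel_index(a.argmax(),a.shape)
    (cx,cy),r=cv2.minEnclosingCircle(np.stack([xs,ys],1)[ys>=ys.max()-8].astype(np.float32))
    print(" dt",u-8+i[1],v-8+i[0],a.max()," enc",cx,cy,r,ray(cx,cy,.12).round(4),ray(u-8+i[1],v-8+i[0],.12).round(4))
    f=s2; q=w[l==k]; q2=q[np.hypot(*(q[:,:2]-ray(cx,cy,.12)[:2]).T)<.014]; print(" cloud",q2.mean(0).round(4),q2.max(0).round(4),q2.min(0).round(4))
    for r0 in (.03,.06,.09,.12,.15,.18,.2):
        d=np.hypot(*(q[:,:2]-ray(cx,cy,.12)[:2]).T);b=abs(d-r0)<.006
        if b.any(): print("  ",r0,q[b].mean(0).round(4))
c=pickle.load(open("scene.pkl","rb"));w=cloud(c);q=w[218:232,225:240].reshape(-1,3);q=q[(q[:,2]>.1)];print("scene short",q.mean(0))
q=w[148:162,255:275].reshape(-1,3);q=q[(q[:,2]>.1)];print("scene long",q.mean(0), q[q[:,0].argmin()])
I=cv2.resize(c["image"][130:280,200:360],None,fx=4,fy=4);cv2.imwrite("pics/crop.png",I)
```

```text
long 59 [172 129  12 101 680] topz 0.1335
 dt 178 225 4.9968996  enc 178.1923065185547 224.8076934814453 4.731024265289307 [0.4795 0.1659 0.12  ] [0.479  0.1664 0.12  ]
 cloud [0.4801 0.1646 0.1278] [0.4913 0.1747 0.1335] [0.4694 0.1553 0.1163]
   0.03 [0.5085 0.1657 0.1241]
   0.06 [0.5401 0.166  0.1237]
   0.09 [0.5695 0.1661 0.1241]
   0.12 [0.5991 0.1664 0.1237]
   0.15 [0.629  0.1665 0.1242]
   0.18 [0.6588 0.1647 0.1337]
   0.2 [0.6796 0.165  0.1293]
short 56 [308  97  30  72 532] topz 0.1348
 dt 312 163 4.3938  enc 312.25 163.5 4.77634334564209 [ 0.6274 -0.164   0.12  ] [ 0.6287 -0.1634  0.12  ]
 cloud [ 0.6274 -0.163   0.1271] [ 0.6413 -0.153   0.1348] [ 0.6161 -0.1751  0.1176]
   0.03 [ 0.6558 -0.1731  0.1252]
   0.06 [ 0.6843 -0.1826  0.1238]
   0.09 [ 0.7129 -0.1924  0.1244]
   0.12 [ 0.7412 -0.201   0.1364]
   0.15 [ 0.7696 -0.211   0.1375]
scene short [ 0.63900613 -0.17002925  0.12645644]
scene long [0.49423421 0.16122054 0.12488551] [0.46804508 0.16271907 0.12242534]
```

View pics/crop.png

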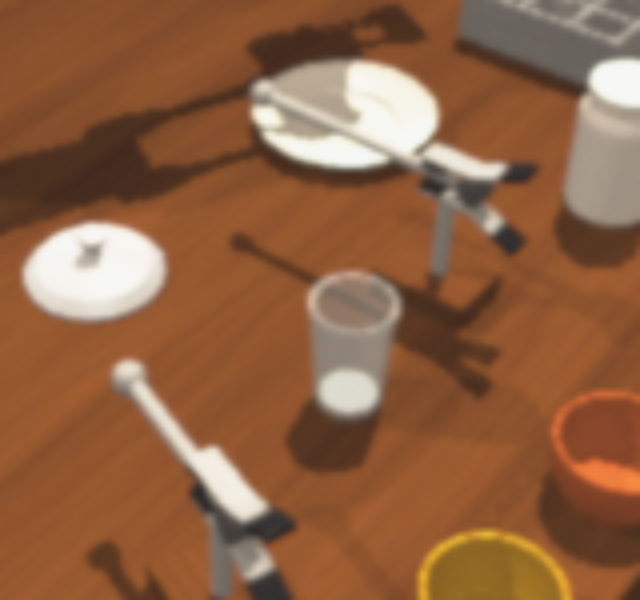

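The crop confirms that the long rod's knob (crop pixel 262,92) hangs free above and that its rod runs back to the far clamp. The measured knob is at (0.480, 0.1655) with its top at about 0.133, and the jaws are 0.18 m away, as specified. Next I shut the fingers and hover above it.

Run:
```python
from h import *
manip.set_gripper(0.0,10)
rot=min([[0,np.pi,0],[0,-np.pi+1e-6,0],[np.pi,0,0]][:1]+[[np.pi,0,0]][:0],key=lambda r:0)
print(inverse_kinematics([.480,.1655,.24],rot))
manip.move_pose([.480,.1655,.24],rot)
manip.move_linear([.480,.1655,.155],rate=.1)
manip.dwell(.4)
s=manip.state();print(s["clock"],s["tool_pos"],s["tcp_rot"],s["contact_force"],s["gripper_width"],s["joint_pos"])
c=cams.capture("scene");cv2.imwrite("pics/hover.png",cv2.resize(c["image"][60:260,180:380],None,fx=3,fy=3))
```

```text
[ 2.82965919e-01 -5.62605974e-02  1.95316989e+00 -4.44089210e-16
  1.24468336e+00 -1.28783041e+00]
4.5167 [0.48018381 0.16553174 0.15532643] [1.05827243e-04 3.14099872e+00 3.10185588e-04] [ 0.21502568  0.63252451 -1.0967757 ] 0.0006795979355560542 [ 2.82908837e-01  1.64110178e-02  2.04524145e+00  2.70449939e-05
  1.07931474e+00 -1.28783286e+00]
```

View pics/hover.png

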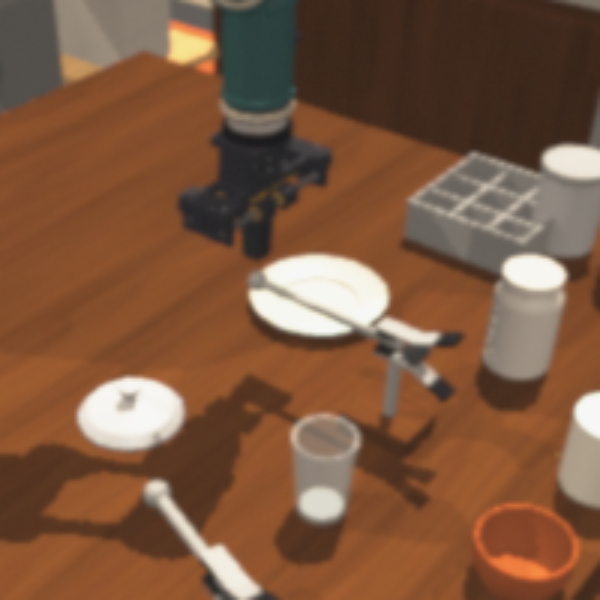

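The shut tips (crop 258,250) sit right above the knob (258,280). Now I press slowly in steps and watch the force.

Run:
```python
from h import *
def fz(n=8):
    a=[]
    for _ in range(n): manip.dwell(.03);a.append(manip.state()["contact_force"][2])
    return np.mean(a)
b=fz()
for z in (.138,.126,.119,.112):
    manip.move_linear([.4803,.1655,z],rate=.03)
    f=fz();s=manip.state();print(round(s["clock"],2),z,s["tool_pos"].round(4),round(f-b,2))
    if f-b>7: break
c=cams.capture("scene");cv2.imwrite("pics/press.png",cv2.resize(c["image"][110:210,220:340],None,fx=5,fy=5))
w=cloud(c)
manip.dwell(.2);print(manip.state()["clock"])
```

```text
5.82 0.138 [0.4804 0.1655 0.1382] 0.03
6.63 0.126 [0.4802 0.1655 0.1261] 1.02
7.28 0.119 [0.4805 0.1656 0.1192] 2.09
7.93 0.112 [0.4806 0.1656 0.1123] 3.82
8.1833
```

View pics/press.png

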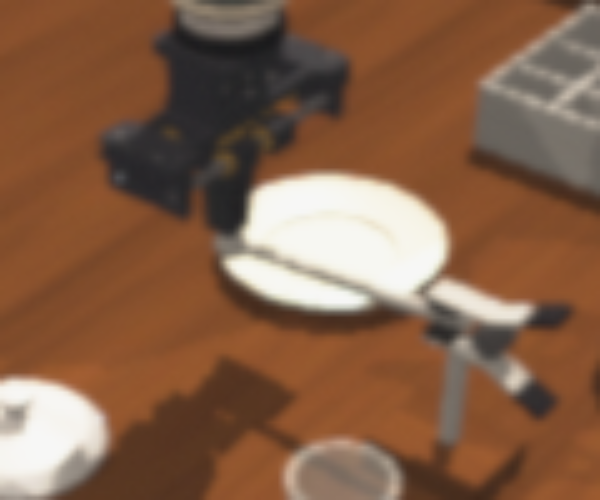

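The tips rest on the dipped knob (228,240) and the force is 3.8 N, which matches 20 mm. I hold here, then release slowly and move clear.

Run:
```python
from h import *
manip.dwell(1.0)
manip.move_linear([.4803,.1655,.14],rate=.04)
manip.move_linear([.4803,.1655,.25],rate=.12)
manip.dwell(.8)
s=manip.state();print(s["clock"],s["tool_pos"],s["contact_force"])
c=cams.capture("scene");cv2.imwrite("pics/end.png",c["image"])
w=cloud(c);q=w.reshape(-1,3);q=q[(np.hypot(q[:,0]-.48,q[:,1]-.1655)<.013)&(q[:,2]<.15)&(q[:,2]>.06)];print(len(q),q[:,2].max())
```

```text
11.9 [0.48033324 0.16548049 0.25004307] [ 0.17272975 -0.47718075 -0.02553901]
35 0.13457661627655182
```

View pics/end.png

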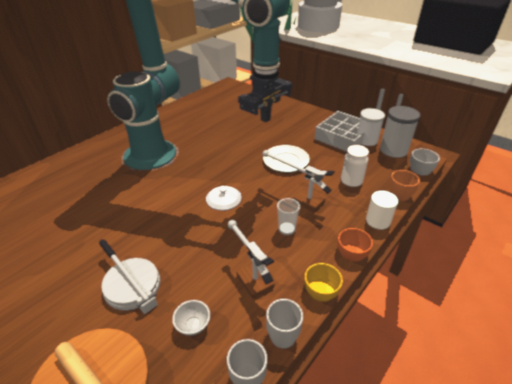

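The knob is back up at (266,153) with its top at about 0.133, the arm is clear, and everything else is where it was.

```bash
python3 -c "
from cell import order;print(order.close_job())"
```

```text
the job is handed in; nothing more can be done
None
```

I pressed the longer rod's knob down about 2 cm (3.8 N measured), held it for over a second and let it spring back level; the arm then moved clear, nothing else on the shelf moved in the final picture, and the job is handed in.

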